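# Clip the sprung test probe onto the bar of the bench's earth-test block

## Task

Take the white test probe with the orange knob out of its blue stand and clip it onto the brass bar of the grey terminal block: stand it on the two rails on the yellow-end side of the bar, hook towards the bar, push the knob right down so that the hook drops below the bar, slide it along the rails with the knob held down until you feel its shank touch the bar, and let the knob up so that the hook closes on the bar. Work gently: stop at the first light touch because the bar bends easily, do not lean or pull hard on the block, and do not tip the probe over. Leave it let go, clipped on and standing upright on the rails, and leave the other things on the bench where they are.

Things in the scene. Friction and masses are not known exactly. Their poses are not given: they have to be found in the camera images.
- probe: White cordless test probe, 34 x 34 x 88 mm, 0.12 to 0.2 kg, loose in the stand. Origin: centre of the underside of its two slippery feet (34 mm along x, 16 mm apart), z up; hook points to +x (side of the white dash on the knob and the green dot). Flange to z = 14 mm, barrel (20 mm diameter) to 40. A sprung plunger runs through it: orange knob above, hook between the feet.
- knob (a point): Centre of the orange knob, a 26 mm cube with sides along the probe's x and y; 75 mm above the feet when up. It moves only up and down in the probe (it cannot turn) and carries the probe when lifted. Below it is a 10 mm rod, 22 mm long above the barrel.
- toe (a point): Seat of the steel hook: middle of the toe's upper face. A 6 mm shank on the probe's axis, then a 6 mm wide, 5 mm thick toe to +x, ending 16.5 mm from the axis in a lip 3 mm high; 10.5 mm between shank and lip, where the bar must lie. Knob up: this point is 2 mm below the feet's underside and 8 mm from the axis.
- plunger (a joint): How far knob and hook are pushed down, m: 0 up (hook drawn in), 0.015 fully down at the stop. Spring: 3 N to start it, 0.5 N more per mm, 10.5 N at the stop. The lip passes under the bar from 0.0125 on. Properly closed on the bar it rests near 0.009; near 0.012 only the lip has caught, which is no catch.
- block: Grey terminal block fixed to the bench, 180 mm along x, 64 along y. Origin: centre of its underside, z up; -x end plate yellow, the other grey. Two rails along x (170 mm long, 20 wide, tops 40 mm above the bench), open channel between. The feet drag with 0.25 of the force pressed down. Damage: over 34 N of contact with the probe, all contacts added (the closed hook alone makes 15).
- channel (a point): On the block's origin axis at rail-top height: middle of the channel (16 mm wide, 28 deep). A fixed brass bar, 8 mm diameter, crosses it along y, its upper side 3 mm and underside 11 mm below the rail tops. Its place along x varies, unmeasured: from 10 mm to the -x side to 46 mm to the +x side of here, to be felt. Hooked, the probe's axis is 7 to 9.5 mm to the -x side of the bar's axis.
- bar (a joint): How far the brass bar is bent along the block's x from its straight state (not where it stands), m: 0 straight, + towards the grey end. It springs back; 8 N bends it 1 mm. Bent by more than 1.25 mm either way (10 N) it is spoilt.
- entry (a point): Point at rail-top height on the channel's middle line, 40 mm to the -x (yellow) side of point channel. A probe set down with its origin here, feet on the rails astride the channel and its +x along the block's +x, is always short of the bar, and the knob can be pushed right down.
- stand: Blue parking stand, fixed, 80 x 76 mm, origin at the centre of its underside. The probe's feet rest 30 mm above the bench in a shallow nest with a rim 3 mm high and 2 mm play; lift the probe straight up, it is not fastened.
- scissors: Red-handled scissors, 199 x 87 x 9 mm, bystander, origin near the middle of the underside.
- marker: White marker with black cap lying behind the stand, the nearer of two, 135 mm long, 17 mm thick, bystander, origin at the middle of the underside.
- ribbon_spool: Spool of red ribbon behind the stand (the one nearer the block), 104 x 132 x 32 mm with its loose end, bystander, origin near the middle of the underside.
Not all that is in view belongs to the job. Of the things that look like the probe, the middle-sized one is meant.

How it is judged (in metres and radians):
On the way, in this order (a step that is already met when the one before it is completed fails the run):
1. with the probe's feet on the rails, the knob is pushed down until the hook is low enough to pass under the bar (value of joint plunger between 0.012 and 0.02 m and x of probe in the frame of block between -0.068 and 0.068 m and y of probe in the frame of block between -0.006 and 0.006 m and z of probe in the frame of block between 0.037 and 0.043 m), for 0.2 s.
2. the knob is let up and the hook has closed on the bar (value of joint plunger between 0.0078 and 0.0105 m and x of probe in the frame of block between -0.03 and 0.068 m and y of probe in the frame of block between -0.006 and 0.006 m and z of probe in the frame of block between 0.037 and 0.043 m and angle between probe's own z axis and vertical below 0.08 rad), for 0.3 s.
At the end, for the whole second after the job is handed in: The probe stands upright (within 0.08 rad) and at rest with its feet on the rails (its origin within 3 mm of the rail tops' height and 6 mm of the channel's middle line), its hook closed on the bar (plunger at 7.8 to 10.5 mm) (all of step 2 and linear speed of probe below 0.02 m/s); the robot touches nothing.
It fails at once if probe and block are pressed or pulled against each other with more than 34 N in all (contact force between probe and block above 34 N).
It fails at once if the bar is bent by more than 1.25 mm (pushed along the channel with more than 10 N) (value of joint bar above 0.00125 m or value of joint bar below -0.00125 m).
It fails at once if the probe is tipped over (more than 0.6 rad) (angle between probe's own z axis and vertical above 0.6 rad).
It fails at once if the scissors, the marker or the ribbon spool is moved more than 30 mm (distance of any of scissors, marker, ribbon_spool from where it was at the start of the episode above 0.03 m).
It also fails if it takes over 51 s, if anything falls off the work surface, if the arm or the gripper's body presses on something with over 40 N, if the wrist force passes 120 N, or if a joint passes its speed limit or range.

## Robot

A 6-joint arm with a two-finger parallel gripper is mounted at the origin on a cart in front of the work surface, level with it; the furniture and walls round the work are solid. World frame = base frame: x ahead of the robot, y to its left, z up, the work surface at z = 0. Lengths are in mm, angles in rad, forces in N, time in s.
With the tool pointing down it reaches from about 350 to 875 mm from the base axis. Payload 15.5 kg.
Tool frame: the origin (TCP) lies midway between the tips of the shut fingers; the grasp point (between the pads) lies 19 mm behind it; y points along the fingers, z is the direction in which the jaws open and shut, and the axes are right-handed (so a half turn about y gives the same grasp; the last joint's range is limited). The gripper opens to 85 mm and grips with 20 to 120 N. Pads are 22 mm wide; open, the fingers measure 114 mm over their backs; the gripper's body (76 mm by 85 mm) begins 54 mm behind the grasp point. The pads swing forward as they close: fully open they stand 13 mm farther back than shut.
Start: joints at [-1.444, 0.494, 1.345, -0, 1.302, -0.096], TCP at [137.492, -609.69, 198.377] pointing down, gripper open.
Joint ranges: [-2.91, 2.91], [-0.82, 2.16], [0.22, 2.67], [-1.22, 4.37], [0.12, 2.79], [-3.08, 3.08]. Speed limits (rad/s): [1.89, 1.89, 2.57, 3.01, 3.01, 3.01].

## Interface

Orientations are given as a 3x3 rotation matrix whose columns are the frame's x, y, z axes.
In Python, from rig import telemetry, optics, workorder gives the robot as it stands.
- The arm moves only by the tool carry_out, never from a script. Its argument "rows" is one flat list of numbers, 7 for each row, row after row: the closure in counts, from 0 (fully open) to 255 (shut), then the shift along the tool's x, y, z in mm, then the turn, a rotation vector about the tool's x, y, z in degrees. A call has 1 to 20 rows; each row is the pose to reach, as a shift and turn from the pose measured when the call began, along the tool's axes at that moment; what a row does not reach only later rows make up. A row lasts 1/10 s, in which the tool goes at most 50 mm and 8.59 degrees, less where a joint would pass 70% of its speed; a pose out of reach is approached as far as the arm can. A call with a gripper value outside its range is refused whole. The fingers move at their own pace and stop on an object; "grip_force" is the grip in N (left out, the last holds). Time passes only in rows, so rows that repeat a pose let the fingers close. It gives the time, the measured TCP pose, the force and the opening at its end, in the units of the state.
- telemetry.read_state(): the state, without advancing time (a new reading comes with each control period).
- optics.snapshot(name): name is "side" or "top"; returns (picture, depth): 384x512x3 uint8, blue, green, red; 384x512 float32, mm along the optical axis (not along the pixel's ray), 0 where there is no reading.
- optics.camera_info(name): a dict with "K" (3x3 intrinsics, pixels), "dist" ([k1, k2, p1, p2, k3] as OpenCV has them; the pictures are not rectified), "view" (4x4, takes a point from world to camera coordinates). Camera axes: x right, y down, z forward; pixel columns grow to the right and rows downward; lengths in mm; the calibration is good to about 2 mm. A picture is of the moment at which its call begins. camera_info takes no time and is no camera call.
- workorder.hand_in(): hands the job in, once; it reports no verdict.
The state is a dict: "time_s": time; "qpos": joint angles; "joint_velocities": joint speeds; "joint_torque": joint torques, N m; "ee_pos": TCP position; "eef_rot": TCP orientation; "ft_force": force on the tool from outside, world axes, zero at the start; "moment": the same for the moment, N m; "finger_gap": finger opening in mm.
Only numpy, scipy, OpenCV 4.12 (cv2) and the standard library are available. Lean on these libraries where they do the work, as an engineer would, in place of code of your own. Each camera call takes 0.05 s, during which the arm holds its last target. There are 200 camera calls.

## Working session

There is one attempt and no reset: what is moved stays moved. The work goes in short steps, Python scripts to look and compute and a tool call to move; the robot and the scene stay as the last step left them, time stands still between calls to the robot, and variables do not carry over. Pictures are saved under pics/ and viewed, about 8 in all and at most 12, crops included, and the job is handed in when it is done.

Besides the shell and the picture viewer there is one more tool, called after "Call:" as name(argument=value, ...) on one line, values as JSON. carry_out: Moves the arm, as the interface text tells. Its arguments: {"type":"object","properties":{"rows":{"type":"array","items":{"type":"number"}},"grip_force":{"type":"number"}},"required":["rows"]}

```bash
mkdir -p pics; cat > h.py <<'E'
import numpy as np,cv2
from rig import telemetry,optics,workorder
def snap(n):
    im,d=optics.snapshot(n); return np.array(im),np.array(d)
def cam(n):
    c=optics.camera_info(n); return np.array(c['K'],float),np.array(c['dist'],float),np.array(c['view'],float)
def world(n,px,depth):
    K,D,V=cam(n); px=np.asarray(px,float).reshape(-1,1,2)
    u=cv2.undistortPoints(px,K,D).reshape(-1,2)
    P=np.c_[u,np.ones(len(u))]*np.asarray(depth,float).reshape(-1,1)
    return (P-V[:3,3])@V[:3,:3]
def onplane(n,px,z):
    K,D,V=cam(n); a=world(n,px,np.ones(len(np.reshape(px,(-1,2))))); c=-V[:3,:3].T@V[:3,3]
    d=a-c; return c+d*((z-c[2])/d[:,2])[:,None]
def proj(n,P):
    K,D,V=cam(n); return cv2.projectPoints(np.asarray(P,float).reshape(-1,1,3),cv2.Rodrigues(V[:3,:3])[0],V[:3,3],K,D)[0].reshape(-1,2)
E
python3 - <<'E'
from h import *
s=telemetry.read_state(); print(s)
for n in('side','top'):
    im,d=snap(n); cv2.imwrite(f'pics/{n}0.png',im); np.save(n+'0.npy',d)
    K,D,V=cam(n); print(n,K,D,-V[:3,:3].T@V[:3,3],V[:3,:3])
E
```

```text
{'time_s': 0.0, 'qpos': array([-1.44450331e+00,  4.94185950e-01,  1.34615001e+00,  1.53313249e-06,
        1.30249603e+00, -9.54996673e-02]), 'joint_velocities': array([ 0.00011115, -0.00039329,  0.00111201,  0.00073308,  0.00140844,
        0.0013324 ]), 'joint_torque': array([ 1.97517584e-03, -8.82148504e+01, -3.83879614e+01,  1.97508041e-05,
        1.02620007e-02,  8.80331584e-06]), 'ee_pos': array([ 137.43875714, -609.28142452,  197.79216301]), 'eef_rot': array([[-9.75504763e-01, -1.54637745e-04,  2.19978255e-01],
       [-2.19978277e-01,  1.22965575e-03, -9.75503996e-01],
       [-1.19647787e-04, -9.99999232e-01, -1.23355198e-03]]), 'ft_force': array([0.36144956, 0.08948587, 0.71836347]), 'moment': array([-0.00464133,  0.01633406, -0.03574187]), 'finger_gap': 85.07798466868815}
side [[442.21845402   0.         253.27403814]
 [  0.         442.21845402 195.75124739]
 [  0.           0.           1.        ]] [0.02561169 0.         0.         0.         0.        ] [  459.23816192 -1293.93486896   750.41754335] [[ 0.99830545 -0.05623219  0.01497244]
 [-0.01181742 -0.44784417 -0.89403353]
 [ 0.05697878  0.89234161 -0.44774979]]
top [[401.39862587   0.         255.27436885]
 [  0.         401.39862587 190.66751609]
 [  0.           0.           1.        ]] [0.0218292 0.        0.        0.        0.       ] [ 342.61026984    9.77324554 1296.48499392] [[-0.00251063 -0.99998781 -0.00425204]
 [-0.98270685  0.00325447 -0.18513957]
 [ 0.18515115  0.00371369 -0.98270304]]
```

View pics/top0.png

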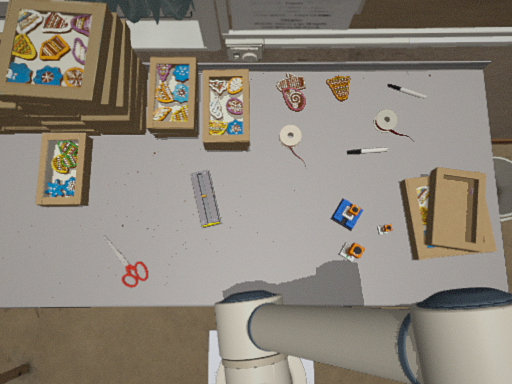

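View pics/side0.png

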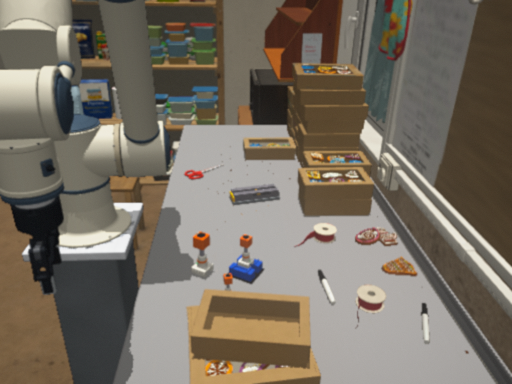

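Top view: the stand with its probe is at (348,212), the block at (206,198) with its yellow end at (210,223), nearer the robot. The lookalikes are at (352,250) and (385,229). Next I measure.

```bash
python3 - <<'E'
from h import *
im=cv2.imread('pics/top0.png'); d=np.load('top0.npy'); ims=cv2.imread('pics/side0.png'); ds=np.load('side0.npy')
hsv=cv2.cvtColor(im,cv2.COLOR_BGR2HSV)
def pts(n,m,d):
    v,u=np.nonzero(m&(d>0)); return world(n,np.c_[u,v],d[v,u])
def box(m,x0,x1,y0,y1):
    q=np.zeros_like(m);q[y0:y1,x0:x1]=1;return m&q
H,S,Vv=[hsv[...,i].astype(int) for i in range(3)]
org=(H<20)&(S>150)&(Vv>120)
P=pts('top',box(org,335,375,195,232),d); print('knob pts',len(P),np.percentile(P,[5,50,95],axis=0))
T=P[P[:,2]>np.percentile(P[:,2],95)-6]; print('knob top',T.mean(0),cv2.minAreaRect(T[:,:2].astype(np.float32)),len(T))
blue=(H>100)&(H<130)&(S>120)
P=pts('top',box(blue,325,370,190,240),d); print('blue',np.percentile(P,[2,50,98],axis=0)); 
T=P[(P[:,2]>20)]; print(cv2.minAreaRect(T[:,:2].astype(np.float32)))
# block
q=np.zeros(im.shape[:2],bool); q[155:240,180:230]=1
P=pts('top',q,d); B=P[P[:,2]>12]; print('block',len(B),np.percentile(B,[1,50,99],axis=0)); 
R=B[B[:,2]>33]; print(cv2.minAreaRect(R[:,:2].astype(np.float32)),R.mean(0))
yel=(H>20)&(H<35)&(S>120)
Y=pts('top',box(yel,185,230,210,235),d); print('yellow',len(Y),Y.mean(0),np.percentile(Y,[5,95],axis=0))
# side
hs=cv2.cvtColor(ims,cv2.COLOR_BGR2HSV);H,S,Vv=[hs[...,i].astype(int) for i in range(3)]
org=(H<20)&(S>150)&(Vv>120)
P=pts('side',box(org,235,260,228,252),ds); print('side knob',len(P),np.percentile(P,[2,50,98],axis=0))
q=np.zeros(ims.shape[:2],bool); q[175:210,222:290]=1
P=pts('side',q,ds); B=P[P[:,2]>33]; print('side block',B.mean(0),cv2.minAreaRect(B[:,:2].astype(np.float32)),np.percentile(B[:,2],[50,98]))
a=cv2.resize(im[180:270,325:405],None,fx=5,fy=5,interpolation=cv2.INTER_CUBIC)
b=cv2.resize(im[160:235,180:232],None,fx=6,fy=6,interpolation=cv2.INTER_CUBIC)
c=cv2.resize(ims[225:290,190:270],None,fx=5,fy=5,interpolation=cv2.INTER_CUBIC)
W=np.zeros((800,800,3),np.uint8);W[:450,:400]=a;W[:450,400:712]=b;W[460:785,:400]=c
e=cv2.resize(ims[175:210,222:290],None,fx=5.5,fy=5.5,interpolation=cv2.INTER_CUBIC);W[460:460+e.shape[0],410:410+e.shape[1]]=e
cv2.imwrite('pics/crop0.png',cv2.resize(W,(600,600),interpolation=cv2.INTER_AREA))
E
```

```text
knob pts 47 [[ 495.06905108 -289.63941201  109.58948562]
 [ 505.78676769 -274.4952013   116.42937258]
 [ 520.51353062 -265.27383967  119.57628849]]
knob top [ 506.90420072 -276.837325    117.10565367] ((508.3804016113281, -278.8968505859375), (23.944515228271484, 24.811298370361328), 57.4747314453125) 40
blue [[ 465.91810713 -317.62742957    4.29954448]
 [ 501.4113025  -268.05980658   29.03949013]
 [ 548.13509971 -236.91517083   35.19715723]]
((508.5145263671875, -278.77520751953125), (68.38461303710938, 69.0439224243164), 58.35231399536133)
block 921 [[471.45169194 132.24971435  12.22590234]
 [556.49871033 175.65168429  38.02594997]
 [644.68927366 217.41112755  44.93227846]]
((559.8986206054688, 176.70416259765625), (170.05975341796875, 60.155189514160156), 13.302708625793457) [558.83511681 176.57123811  39.05028312]
yellow 37 [474.99803598 158.03805237  24.89231569] [[468.79380998 135.92973943  12.72972629]
 [480.66391361 180.01947828  31.76578138]]
side knob 91 [[ 492.57282845 -297.25954818   97.41900341]
 [ 503.82715317 -289.63441409  112.50829954]
 [ 517.63880228 -273.70455373  120.69888327]]
side block [556.17334385 172.37549208  39.50119061] ((555.6636352539062, 174.28314208984375), (172.7928466796875, 66.31874084472656), 13.604083061218262) [40.03325586 43.92646225]
```

View pics/crop0.png

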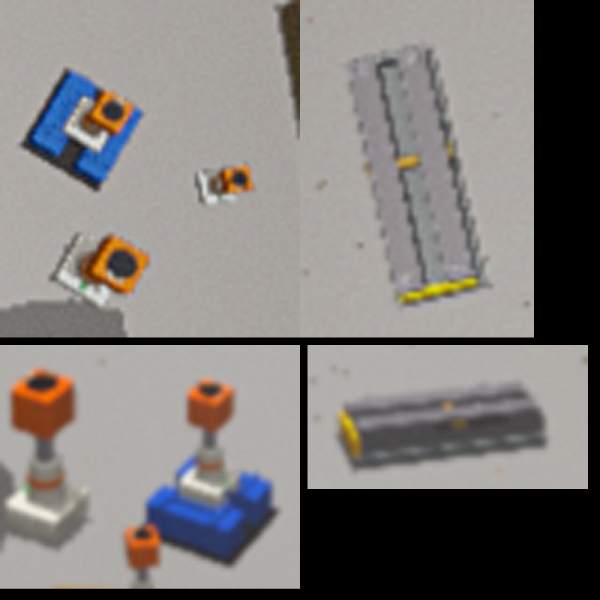

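The crop shows the stand slot open towards the lower left. The brass bar is seen at about (204,195) in the top image. The green dot and the dash aren't visible, so I take a finer look.

```bash
python3 - <<'E'
from h import *
im=np.mean([snap('top')[0].astype(float) for _ in range(4)],0).astype(np.uint8); ims=np.mean([snap('side')[0].astype(float) for _ in range(4)],0).astype(np.uint8)
cv2.imwrite('pics/top1.png',im);cv2.imwrite('pics/side1.png',ims)
W=np.zeros((600,800,3),np.uint8)
a=cv2.resize(im[195:230,330:366],None,fx=11,fy=11,interpolation=cv2.INTER_NEAREST);W[:a.shape[0],:a.shape[1]]=a
b=cv2.resize(ims[230:282,226:266],None,fx=9,fy=9,interpolation=cv2.INTER_NEAREST);W[:b.shape[0],410:410+b.shape[1]]=b
c=cv2.resize(ims[180:206,226:286],None,fx=6,fy=6,interpolation=cv2.INTER_NEAREST);W[400:400+c.shape[0],:c.shape[1]]=c
cv2.imwrite('pics/crop1.png',W)
for n,i,bx,z in(('top',im,(185,225,165,215),37),('side',ims,(240,280,178,206),37)):
    h=cv2.cvtColor(i,cv2.COLOR_BGR2HSV); x0,x1,y0,y1=bx
    m=((h[...,0]>10)&(h[...,0]<35)&(h[...,1]>70)).astype(np.uint8); q=np.zeros_like(m);q[y0:y1,x0:x1]=1
    k,_,st,ce=cv2.connectedComponentsWithStats(m*q)
    for j in range(1,k):
        print(n,st[j],ce[j].round(1),onplane(n,ce[j],z).round(1), onplane(n,ce[j],20).round(1))
E
```

```text
top [213 192   1   4   4] [213.  193.5] [[571.2 149.4  37. ]] [[574.2 151.3  20. ]]
top [201 194   6   4  14] [203.5 195.4] [[565.  179.5  37. ]] [[568.  181.8  20. ]]
top [195 197   1   2   2] [195.  197.5] [[558.4 206.5  37. ]] [[561.3 209.1  20. ]]
side [255 189   2   1   2] [255.5 189. ] [[561.5 183.6  37. ]] [[563.9 218.8  20. ]]
side [257 193   4   2   8] [258.5 193.5] [[570.1 145.6  37. ]] [[572.7 179.9  20. ]]
```

View pics/crop1.png

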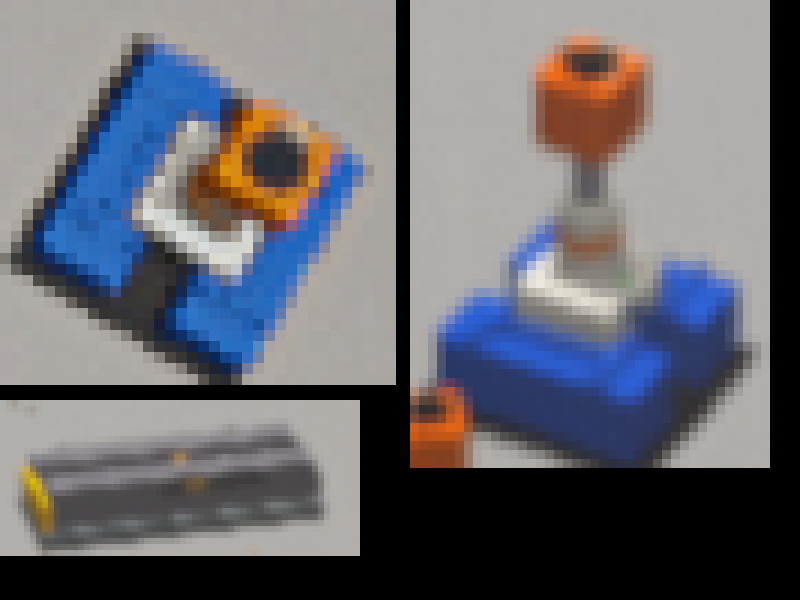

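The crop shows the pale dash at about (300,130), on the upper right of the knob top, and a green tint on the right of the flange in the side view. So the hook points along about -32° in the world. One more measurement round comes before moving.

```bash
python3 - <<'E'
from h import *
im=cv2.imread('pics/top1.png'); ims=cv2.imread('pics/side1.png')
for n,i,(x0,x1,y0,y1) in(('top',im,(345,365,200,220)),('side',ims,(238,252,230,242))):
    m=(i.max(2)<90).astype(np.uint8); m[(i.max(2).astype(int)-i.min(2))>70]=0
    q=np.zeros_like(m);q[y0:y1,x0:x1]=1
    v,u=np.nonzero(m*q); w=255.-i.max(2)[v,u]; c=np.array([np.average(u,weights=w),np.average(v,weights=w)]); print(n,len(u),c,onplane(n,c,118))
d=np.load('top0.npy')
P=[]
for n in('top','side'):
    d=np.load(n+'0.npy'); v,u=np.nonzero(d>0); Q=world(n,np.c_[u,v],d[v,u])
    a=np.radians(13.4); R=np.array([[np.cos(a),np.sin(a)],[-np.sin(a),np.cos(a)]])
    L=(Q[:,:2]-[557.8,175.5])@R.T; k=(abs(L[:,0])<75)&(abs(L[:,1])<45)
    y=L[k,1]; z=Q[k,2]; x=L[k,0]
    print(n,[(b,round(np.median(z[(y>=b)&(y<b+3)]),1)) for b in range(-42,42,3) if ((y>=b)&(y<b+3)).any()])
    for lo,hi in((-75,-25),(-25,25),(25,75)):
        t=(x>lo)&(x<hi)&(z>35); print('  edges',lo,np.percentile(y[t],[2,50,98]).round(1))
    k=(abs(L[:,1])<28)&(Q[:,2]>30)&(abs(L[:,0])<100); print('  ends',np.percentile(L[k,0],[1,99]).round(1))
    hsv=cv2.cvtColor(im if n=='top' else ims,cv2.COLOR_BGR2HSV)
    o=(hsv[v,u,0]<20)&(hsv[v,u,1]>150)&(abs(Q[:,0]-440)<50)&(abs(Q[:,1]+290)<70)&(Q[:,2]>60); print('  big',np.percentile(Q[o],[5,50,95],axis=0).round(0) if o.any() else 0)
# dark channel profile on z=40, lateral
for n,i in(('top',im),('side',ims)):
    g=cv2.cvtColor(i,cv2.COLOR_BGR2GRAY).astype(np.float32)
    ys=np.arange(-44,44.1,2); pr=[]
    for y in ys:
        xs=np.r_[np.arange(-70,-10,2),np.arange(22,70,2)]; W=np.c_[[557.8,175.5]+np.c_[xs,0*xs+y]@R,0*xs+40]
        p=proj(n,W).astype(np.float32); pr.append(cv2.remap(g,p[:,0],p[:,1],cv2.INTER_LINEAR).mean())
    print(n,[(int(y),int(p)) for y,p in zip(ys,pr)])
E
```

```text
top 25 [351.94056159 210.99405616] [[ 502.63409862 -271.02659613  118.        ]]
side 8 [245.51849315 236.50958904] [[ 505.00741907 -277.9792659   118.        ]]
top [(-42, np.float64(-1.4)), (-39, np.float64(-0.9)), (-36, np.float64(-0.7)), (-33, np.float64(1.0)), (-30, np.float64(11.9)), (-27, np.float64(37.5)), (-24, np.float64(39.1)), (-21, np.float64(39.1)), (-18, np.float64(38.9)), (-15, np.float64(39.8)), (-12, np.float64(38.9)), (-9, np.float64(38.8)), (-6, np.float64(11.0)), (-3, np.float64(12.8)), (0, np.float64(11.9)), (3, np.float64(12.1)), (6, np.float64(12.4)), (9, np.float64(36.4)), (12, np.float64(39.5)), (15, np.float64(37.9)), (18, np.float64(39.4)), (21, np.float64(39.4)), (24, np.float64(39.6)), (27, np.float64(38.1)), (30, np.float64(13.3)), (33, np.float64(-0.3)), (36, np.float64(-0.9)), (39, np.float64(-1.2))]
  edges -75 [-26.3  -7.2  28. ]
  edges -25 [-26.7  -5.   28.9]
  edges 25 [-27.   -6.9  28.3]
  ends [-82.9  86. ]
  big [[ 391. -295.  108.]
 [ 399. -273.  124.]
 [ 406. -262.  127.]]
side [(-42, np.float64(1.0)), (-39, np.float64(1.7)), (-36, np.float6
[... 1038 characters left out ...]
), (10, 112), (12, 134), (14, 143), (16, 144), (18, 143), (20, 142), (22, 142), (24, 141), (26, 141), (28, 138), (30, 141), (32, 157), (34, 166), (36, 169), (38, 169), (40, 169), (42, 168), (44, 168)]
side [(-44, 70), (-42, 70), (-40, 70), (-38, 71), (-36, 74), (-34, 77), (-32, 82), (-30, 88), (-28, 96), (-26, 103), (-24, 111), (-22, 118), (-20, 124), (-18, 129), (-16, 131), (-14, 130), (-12, 128), (-10, 125), (-8, 121), (-6, 115), (-4, 108), (-2, 101), (0, 96), (2, 93), (4, 93), (6, 95), (8, 99), (10, 104), (12, 111), (14, 118), (16, 125), (18, 131), (20, 135), (22, 139), (24, 143), (26, 147), (28, 150), (30, 154), (32, 158), (34, 161), (36, 165), (38, 168), (40, 170), (42, 172), (44, 173)]
```

Call:
carry_out(rows=[75,-433.3,8,-241.3,0,-45.3,0,75,-433.3,8,-241.3,0,-45.3,0,75,-433.3,8,-241.3,0,-45.3,0,75,-433.3,8,-241.3,0,-45.3,0,75,-433.3,8,-241.3,0,-45.3,0,75,-433.3,8,-241.3,0,-45.3,0,75,-433.3,8,-241.3,0,-45.3,0,75,-433.3,8,-241.3,0,-45.3,0,75,-433.3,8,-241.3,0,-45.3,0,75,-433.3,8,-241.3,0,-45.3,0,75,-433.3,8,-241.3,0,-45.3,0,75,-433.3,8,-241.3,0,-45.3,0,75,-433.3,8,-241.3,0,-45.3,0,75,-433.3,8,-241.3,0,-45.3,0], grip_force=50)

```text
time_s: 1.9
ee_pos: [506.3, -279.9, 190.4]
eef_rot: [[-0.531, -0.0, 0.847], [-0.847, -0.0, -0.531], [0.0, -1.0, -0.0]]
ft_force: [0.3, -0.2, 0.7]
finger_gap: 60.2
```

Call:
carry_out(rows=[75,-1.5,40,0,0,0,0,75,-1.5,75,0,0,0,0,75,-1.5,95,0,0,0,0,75,-1.5,104,0,0,0,0,75,-1.5,104,0,0,0,0,75,-1.5,104,0,0,0,0])

```text
time_s: 2.5
ee_pos: [507.4, -279.3, 87.4]
eef_rot: [[-0.532, 0.001, 0.847], [-0.847, -0.001, -0.532], [0.0, -1.0, 0.001]]
ft_force: [0.5, 0.6, -0.3]
finger_gap: 60.2
```

```bash
python3 - <<'E'
from h import *
s=telemetry.read_state(); print(s['time_s'],s['ee_pos'],s['ft_force'])
W=np.zeros((520,800,3),np.uint8)
i,_=snap('side'); W[:,:400]=cv2.resize(i[220:285,225:275],(400,520),interpolation=cv2.INTER_CUBIC)
i,_=snap('top'); W[:,400:]=cv2.resize(i[180:245,325:375],(400,520),interpolation=cv2.INTER_CUBIC)
cv2.imwrite('pics/g.png',W)
E
```

```text
2.5 [ 507.3960342  -279.33085792   87.43386311] [ 0.46310889  0.56838625 -0.26776196]
```

View pics/g.png

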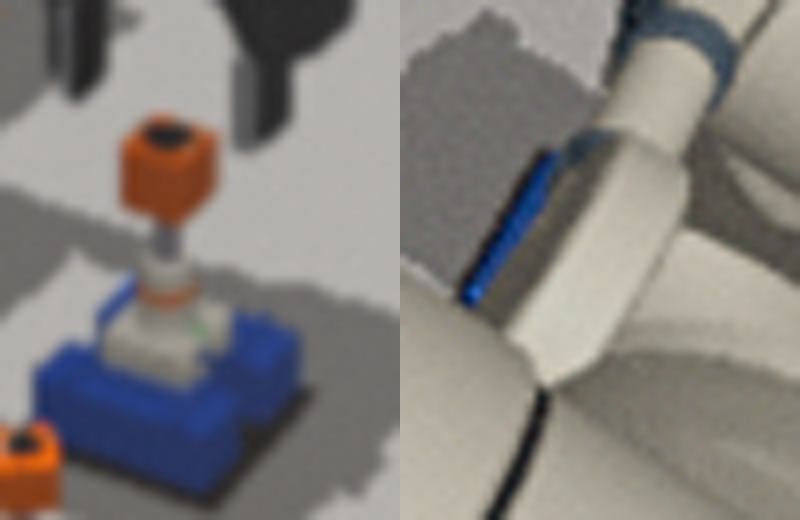

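```bash
python3 - <<'E'
from h import *
T=np.array([507.4,-279.3,87.4]); z=np.array([.847,-.532,0])
for P in(T,T+z*30,T-z*30,T+z*30+[0,0,10],[507,-278.6,105],[507,-278.6,118]):
    p=proj('side',P)[0]; print(p,(p-[225,220])*8)
i,d=snap('side'); cv2.imwrite('pics/s2.png',i)
print(d[225:240,252:262][::3].round(0))
for u,v in((257,236),(257,232),(234,230),(246,244),(244,240)): print(u,v,world('side',[[u,v]],[d[v,u]]))
E
```

```text
[246.33499692 246.33597577] [170.67997536 210.68780614]
[256.00597881 249.42146192] [248.04783045 235.37169536]
[236.86747645 243.31678197] [ 94.93981156 186.53425576]
[256.07192475 246.2917154 ] [248.57539801 210.33372322]
[246.22862522 240.71464259] [169.82900174 165.71714075]
[246.26677615 236.61906107] [170.13420917 132.95248856]
[[1478. 1481. 1478. 1146. 1143. 1140. 1142. 1142. 1141. 1134.]
 [1462. 1460. 1151. 1153. 1145. 1153. 1149. 1148. 1156. 1155.]
 [1440. 1443. 1156. 1156. 1152. 1156. 1159. 1151. 1156. 1164.]
 [1419. 1423. 1158. 1154. 1157. 1162. 1157. 1153. 1165. 1168.]
 [1200. 1406. 1164. 1163. 1164. 1167. 1161. 1416. 1412. 1411.]]
257 236 [[ 534.13952745 -302.69263903  134.35035444]]
257 232 [[ 533.88278757 -303.04257524  146.84831716]]
234 230 [[ 474.1522081  -272.73668119  135.84617828]]
246 244 [[ 505.74122533 -294.08201633  104.49422111]]
244 240 [[ 500.36907692 -292.7154513   116.34223543]]
```

```bash
python3 - <<'E'
from h import *
s=telemetry.read_state(); print(s['time_s'],s['ee_pos'],s['qpos'])
T=np.array([137.4,-609.3,197.8]); z=np.array([.22,-.9755,0])
for P in(T,T+z*42,T-z*42): print(proj('side',P)[0])
d=np.load('side0.npy'); v,u=np.nonzero(d>0); Q=world('side',np.c_[u,v],d[v,u])
k=(np.linalg.norm(Q[:,:2]-T[:2],axis=1)<90)&(Q[:,2]>120)&(Q[:,2]<330)
for lo in range(180,290,10):
    t=k&(Q[:,2]>=lo)&(Q[:,2]<lo+10); print(lo,t.sum(),Q[t][:,:2].mean(0).round(0) if t.any() else '')
i,d=snap('side'); v,u=np.nonzero(d>0); Q=world('side',np.c_[u,v],d[v,u]); T=s['ee_pos']
for lo in range(80,200,8):
    t=(np.linalg.norm(Q[:,:2]-T[:2],axis=1)<75)&(i[v,u].max(1)<100)&(Q[:,2]>=lo)&(Q[:,2]<lo+8); print(lo,t.sum(),Q[t].min(0).round(0) if t.any() else '',Q[t].max(0).round(0) if t.any() else '')
E
```

```text
2.65 [ 507.66164139 -279.12102161   87.6468729 ] [-6.05707802e-01  5.57933552e-01  1.58422921e+00 -1.00347966e-04
  9.97493334e-01 -4.56017020e-02]
[ 58.30154419 297.06183064]
[ 55.83951722 311.75845817]
[ 60.54926173 283.59215341]
180 0 
190 0 
200 0 
210 0 
220 0 
230 0 
240 48 [ 137. -610.]
250 96 [ 144. -634.]
260 99 [ 144. -632.]
270 89 [ 145. -635.]
280 23 [ 144. -600.]
80 3 [ 504. -286.   82.] [ 506. -283.   86.]
88 0  
96 0  
104 0  
112 6 [ 501. -288.  118.] [ 512. -275.  120.]
120 7 [ 498. -291.  120.] [ 512. -279.  122.]
128 22 [ 466. -310.  130.] [ 539. -256.  136.]
136 27 [ 466. -308.  137.] [ 542. -255.  144.]
144 38 [ 466. -309.  144.] [ 545. -251.  152.]
152 42 [ 466. -308.  152.] [ 545. -254.  160.]
160 31 [ 466. -308.  160.] [ 544. -256.  168.]
168 50 [ 448. -318.  168.] [ 548. -252.  176.]
176 107 [ 448. -323.  176.] [ 562. -240.  184.]
184 67 [ 448. -324.  184.] [ 562. -239.  192.]
192 108 [ 446. -323.  192.] [ 564. -238.  200.]
```

The picture shows the fingertips at about z = 128, beside but above the knob. That is some 32 mm higher than the reported TCP (87) allows. The start picture has the same gap: tips at about 245 against TCP 198. Going 33 mm lower is safe on either reading, and the closed gap (26 mm on the knob, 10 mm on the rod) will tell which is right.

Call:
carry_out(rows=[75,0,10,0,0,0,0,75,0,20,0,0,0,0,75,0,30,0,0,0,0,75,0,33,0,0,0,0,75,0,33,0,0,0,0])

```text
time_s: 3.2
ee_pos: [507.2, -278.7, 53.6]
eef_rot: [[-0.531, 0.0, 0.847], [-0.847, -0.0, -0.531], [0.0, -1.0, 0.0]]
ft_force: [-0.8, -0.3, 0.1]
finger_gap: 60.0
```

```bash
python3 - <<'E'
from h import *
s=telemetry.read_state(); print(s['time_s'],s['ee_pos'],s['ft_force'])
i,d=snap('side'); W=cv2.resize(i[215:285,220:280],(480,560),interpolation=cv2.INTER_CUBIC)
cv2.imwrite('pics/g2.png',W)
E
```

```text
3.2 [ 507.20047707 -278.72240662   53.5617685 ] [-0.78647449 -0.33163418  0.05851327]
```

View pics/g2.png

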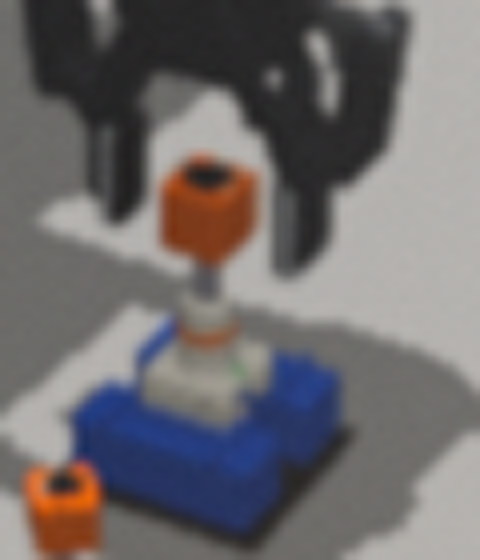

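The fingers now straddle the knob centrally, knob at (208,210), and the green dot is on the right at (240,370). I close them.

Call:
carry_out(rows=[130,0,0,0,0,0,0,160,0,0,0,0,0,0,255,0,0,0,0,0,0,255,0,0,0,0,0,0,255,0,0,0,0,0,0,255,0,0,0,0,0,0,255,0,0,0,0,0,0], grip_force=50)

```text
time_s: 3.95
ee_pos: [507.6, -279.0, 54.2]
eef_rot: [[-0.531, 0.001, 0.847], [-0.847, -0.001, -0.531], [0.0, -1.0, 0.001]]
ft_force: [1.2, -0.6, 2.1]
finger_gap: 25.2
```

Call:
carry_out(rows=[255,0,-4,0,0,0,0,255,0,-12,0,0,0,0,255,0,-30,0,0,0,0,255,0,-60,0,0,0,0,255,0,-85,0,0,0,0,255,0,-95,0,0,0,0,255,0,-95,0,0,0,0,255,0,-95,0,0,0,0])

```text
time_s: 4.75
ee_pos: [507.1, -278.6, 148.3]
eef_rot: [[-0.531, 0.0, 0.847], [-0.847, -0.0, -0.531], [0.0, -1.0, 0.0]]
ft_force: [-0.7, -0.7, -1.5]
finger_gap: 25.5
```

```bash
python3 - <<'E'
from h import *
s=telemetry.read_state(); print(s['time_s'],s['ee_pos'],s['ft_force'],s['finger_gap'])
i,d=snap('side'); W=cv2.resize(i[170:270,200:300],(560,560),interpolation=cv2.INTER_CUBIC)
cv2.imwrite('pics/g3.png',W)
a=np.radians(13.4); ex=np.array([np.cos(a),np.sin(a)]); e=np.array([557.7,176.1])-40*ex; print('entry',e)
R=s['eef_rot']; D=np.r_[e,150]-s['ee_pos']; print('tool shift',R.T@D, 'turn',-(13.4-np.degrees(np.arctan2(R[1,2],R[0,2]))))
E
```

```text
4.75 [ 507.06100594 -278.61972563  148.34100959] [-0.69191992 -0.74559594 -1.48405245] 25.460956907330846
entry [518.78896487 166.83008386]
tool shift [-383.66699384   -1.75306319 -226.63273076] turn -45.47858663390582
```

View pics/g3.png

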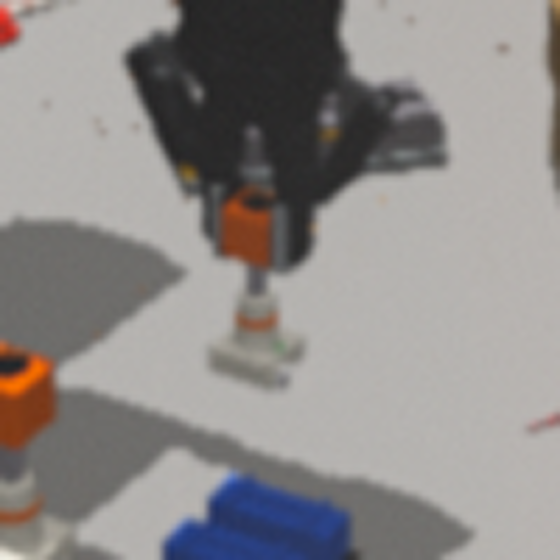

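The probe hangs straight in the gripper, feet at (255,365), clear of the stand. Moving to above the entry point.

Call:
carry_out(rows=[255,-11.5,0,-6.8,0,-1.4,0,255,-38.4,0,-22.7,0,-4.5,0,255,-76.7,0,-45.3,0,-9.1,0,255,-115.1,0,-68,0,-13.6,0,255,-153.5,0,-90.6,0,-18.2,0,255,-191.8,0,-113.3,0,-22.7,0,255,-230.2,0,-136,0,-27.3,0,255,-268.6,0,-158.6,0,-31.8,0,255,-306.9,0,-181.3,0,-36.4,0,255,-337.6,0,-199.4,0,-40,0,255,-360.6,0,-213,0,-42.8,0,255,-376,0,-222.1,0,-44.6,0,255,-383.7,0,-226.6,0,-45.5,0,255,-383.7,0,-226.6,0,-45.5,0,255,-383.7,0,-226.6,0,-45.5,0])

```text
time_s: 6.3
ee_pos: [518.2, 166.4, 147.7]
eef_rot: [[0.232, -0.001, 0.973], [-0.973, -0.0, 0.232], [-0.0, -1.0, -0.001]]
ft_force: [-0.5, -0.6, -2.3]
finger_gap: 25.0
```

```bash
python3 - <<'E'
from h import *
s=telemetry.read_state(); R=s['eef_rot'];print(s['time_s'],s['ee_pos'],s['ft_force'],s['finger_gap'],np.degrees(np.arctan2(R[1,2],R[0,2])))
D=np.r_[518.8,166.8,s['ee_pos'][2]]-s['ee_pos']; print(R.T@D)
W=np.zeros((400,800,3),np.uint8)
i,d=snap('side'); W[:,:400]=cv2.resize(i[130:210,205:285],(400,400),interpolation=cv2.INTER_CUBIC)
i,d=snap('top'); W[:,400:]=cv2.resize(i[160:240,170:250],(400,400),interpolation=cv2.INTER_CUBIC)
cv2.imwrite('pics/g4.png',W)
E
```

```text
6.3 [518.23625854 166.42700259 147.68743744] [-0.45138418 -0.63624265 -2.30894514] 24.95565943525824 13.391491036239795
[-0.23229146 -0.000872    0.6348003 ]
```

View pics/g4.png

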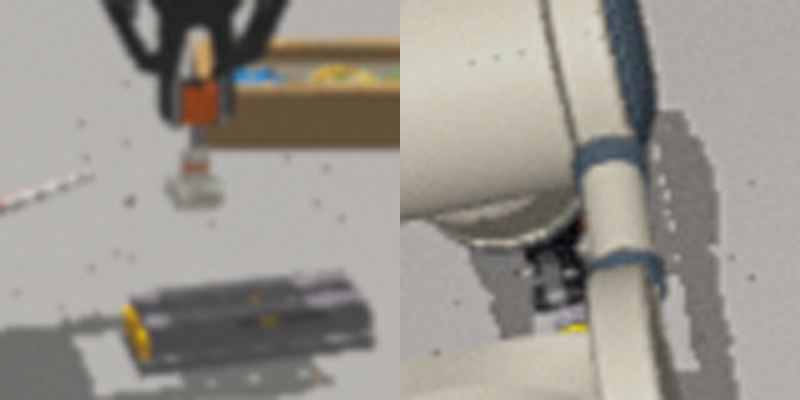

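Call:
carry_out(rows=[255,0,10,0,0,0,0,255,0,30,0.5,0,0,0,255,0,50,0.5,0,0,0,255,0,65,0.5,0,0,0,255,0,72,0.5,0,0,0,255,0,75,0.5,0,0,0,255,0,75,0.5,0,0,0,255,0,75,0.5,0,0,0])

```text
time_s: 7.2
ee_pos: [519.4, 166.2, 73.5]
eef_rot: [[0.231, -0.0, 0.973], [-0.973, 0.0, 0.231], [-0.0, -1.0, 0.0]]
ft_force: [-0.6, 0.6, -1.5]
finger_gap: 25.2
```

```bash
python3 - <<'E'
from h import *
s=telemetry.read_state(); print(s['time_s'],s['ee_pos'],s['ft_force'])
i,d=snap('side'); cv2.imwrite('pics/s5.png',i)
# rod/barrel points above block in block frame
v,u=np.nonzero(d>0); Q=world('side',np.c_[u,v],d[v,u]); a=np.radians(13.4); R=np.array([[np.cos(a),np.sin(a)],[-np.sin(a),np.cos(a)]])
L=(Q[:,:2]-[557.7,176.1])@R.T
for lo in range(45,135,5):
    k=(abs(L[:,0]+40)<30)&(abs(L[:,1])<30)&(Q[:,2]>=lo)&(Q[:,2]<lo+5)
    if k.sum()>2: print(lo,k.sum(),np.percentile(L[k],[5,50,95],axis=0).round(1).tolist(),i[v[k],u[k]].mean(0).round())
W=cv2.resize(i[140:210,205:285],(800,700),interpolation=cv2.INTER_CUBIC)[100:]
cv2.imwrite('pics/g5.png',W)
E
```

```text
7.2 [519.38599906 166.15757535  73.48120173] [-0.6207841   0.6120358  -1.48253649]
50 11 [[-57.6, -17.8], [-51.8, -14.5], [-31.4, 10.3]] [115. 121. 124.]
55 9 [[-57.2, -22.7], [-41.8, -19.4], [-26.7, -13.8]] [119. 126. 129.]
60 25 [[-57.7, -24.6], [-47.3, -10.4], [-26.5, 12.6]] [132. 142. 144.]
65 18 [[-56.0, -19.4], [-42.5, -11.6], [-27.2, 6.8]] [137. 146. 148.]
70 7 [[-48.2, -11.8], [-43.9, -10.4], [-37.5, -3.0]] [105. 117. 132.]
75 6 [[-49.9, -10.7], [-44.4, -5.1], [-34.6, 0.9]] [ 90. 108. 137.]
80 6 [[-49.1, -14.6], [-43.1, -9.4], [-35.8, -3.4]] [108. 120. 136.]
85 9 [[-48.2, -11.4], [-44.7, -7.3], [-37.2, 4.6]] [133. 140. 143.]
90 4 [[-43.4, -8.9], [-40.2, -5.5], [-35.8, -2.9]] [132. 136. 139.]
95 4 [[-46.1, -8.0], [-44.1, -5.8], [-39.7, -0.5]] [114. 112. 114.]
100 5 [[-44.3, -7.1], [-40.4, -6.0], [-39.3, 2.2]] [110. 110. 115.]
105 4 [[-56.8, -4.9], [-44.2, -3.0], [-38.7, 3.2]] [ 93. 101. 122.]
110 10 [[-60.0, -12.8], [-30.8, -9.6], [-20.4, -3.2]] [ 89.  97. 115.]
115 19 [[-65.4, -13.7], [-45.0, -9.7], [-19.8, -4.8]] [ 54.  74. 118.]
120 19 [[-66.2, -15.1], [-48.8, -10.3], [-16.6, 0.9]] [ 63.  75. 103.]
125 16 [[-65.4, -17.3], [-44.4, -11.4], [-19.9, -3.0]] [ 52.  71. 112.]
130 23 [[-65.8, -15.7], [-40.8, -9.3], [-21.1, 0.2]] [ 55.  72. 107.]
```

View pics/g5.png

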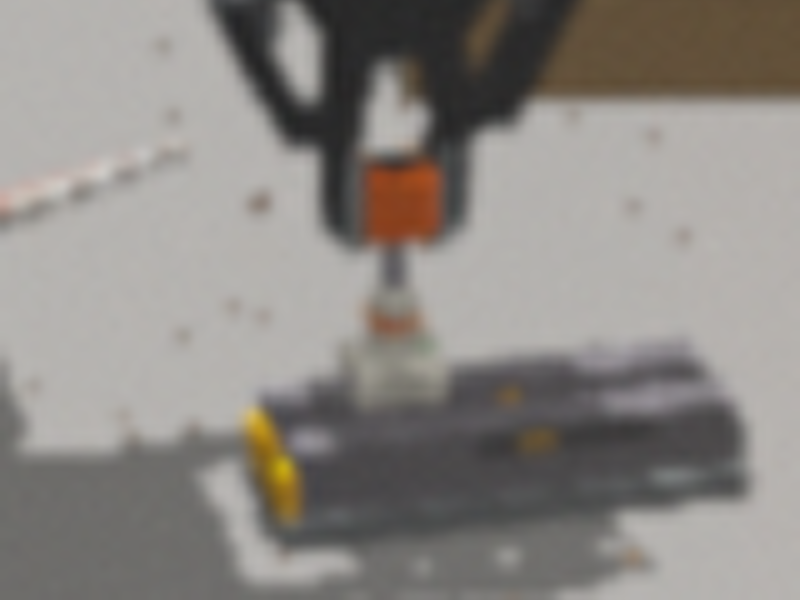

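The probe hangs about 9 mm above the rails, astride the channel. Its feet are at (400,400) and the bar shows at (510,395). The lateral depth fits to about 1 mm. Lowering until it touches.

Call:
carry_out(rows=[255,-0.3,4,-0.3,0,0,0,255,-0.3,7,-0.3,0,0,0,255,-0.3,7.5,-0.3,0,0,0,255,-0.3,7.5,-0.3,0,0,0])

```text
time_s: 7.65
ee_pos: [518.9, 166.4, 65.9]
eef_rot: [[0.231, -0.0, 0.973], [-0.973, 0.0, 0.231], [-0.0, -1.0, -0.0]]
ft_force: [-0.4, 0.4, -1.7]
finger_gap: 25.4
```

Call:
carry_out(rows=[255,0,0.6,0,0,0,0,255,0,1.2,0,0,0,0,255,0,1.2,0,0,0,0])

```text
time_s: 7.95
ee_pos: [518.9, 166.4, 64.7]
eef_rot: [[0.231, -0.0, 0.973], [-0.973, 0.0, 0.231], [-0.0, -1.0, -0.0]]
ft_force: [-0.3, -0.4, -2.2]
finger_gap: 25.5
```

Call:
carry_out(rows=[255,0,0.5,0,0,0,0,255,0,1,0,0,0,0,255,0,1,0,0,0,0])

```text
time_s: 8.25
ee_pos: [519.0, 166.5, 63.8]
eef_rot: [[0.231, -0.0, 0.973], [-0.973, 0.0, 0.231], [-0.0, -1.0, 0.0]]
ft_force: [-1.8, 0.6, 3.9]
finger_gap: 25.2
```

Call:
carry_out(rows=[255,0,2,0,0,0,0,255,0,4,0,0,0,0,255,0,6,0,0,0,0,255,0,8,0,0,0,0,255,0,10,0,0,0,0,255,0,10,0,0,0,0])

```text
time_s: 8.85
ee_pos: [519.0, 166.5, 53.6]
eef_rot: [[0.231, 0.0, 0.973], [-0.973, 0.0, 0.231], [-0.0, -1.0, 0.0]]
ft_force: [-2.4, -0.7, 8.7]
finger_gap: 25.4
```

Call:
carry_out(rows=[255,0,1,0,0,0,0,255,0,2,0,0,0,0,255,0,3,0,0,0,0,255,0,3,0,0,0,0])

```text
time_s: 9.25
ee_pos: [519.1, 166.5, 50.7]
eef_rot: [[0.231, 0.0, 0.973], [-0.973, 0.0, 0.231], [-0.0, -1.0, 0.0]]
ft_force: [-2.2, -0.0, 8.9]
finger_gap: 25.3
```

Call:
carry_out(rows=[255,0,0.3,0,0,0,0,255,0,0.6,0,0,0,0,255,0,0.6,0,0,0,0])

```text
time_s: 9.55
ee_pos: [519.0, 166.5, 50.2]
eef_rot: [[0.231, 0.0, 0.973], [-0.973, 0.0, 0.231], [-0.0, -1.0, 0.0]]
ft_force: [-3.3, -1.1, 9.3]
finger_gap: 25.4
```

Call:
carry_out(rows=[255,0,0.3,0,0,0,0,255,0,0.3,0,0,0,0])

```text
time_s: 9.75
ee_pos: [519.0, 166.5, 50.0]
eef_rot: [[0.231, 0.0, 0.973], [-0.973, 0.0, 0.231], [-0.0, -1.0, 0.0]]
ft_force: [-2.3, -0.8, 9.4]
finger_gap: 25.3
```

Call:
carry_out(rows=[255,0,0,2,0,0,0,255,0,0,5,0,0,0,255,0,0,8,0,0,0,255,0,0,11,0,0,0,255,0,0,14,0,0,0,255,0,0,17,0,0,0,255,0,0,20,0,0,0])

```text
time_s: 10.45
ee_pos: [538.0, 171.0, 49.9]
eef_rot: [[0.231, -0.001, 0.973], [-0.973, 0.0, 0.231], [-0.0, -1.0, -0.001]]
ft_force: [-5.7, -1.4, 9.9]
finger_gap: 25.2
```

Call:
carry_out(rows=[255,0,0,1.5,0,0,0,255,0,0,3,0,0,0,255,0,0,4.5,0,0,0,255,0,0,6,0,0,0,255,0,0,7,0,0,0])

```text
time_s: 10.95
ee_pos: [544.2, 172.5, 49.9]
eef_rot: [[0.231, -0.002, 0.973], [-0.973, -0.0, 0.231], [-0.0, -1.0, -0.002]]
ft_force: [-4.3, -1.8, 9.9]
finger_gap: 25.0
```

Call:
carry_out(rows=[255,0,0,1,0,0,0,255,0,0,2,0,0,0,255,0,0,3,0,0,0,255,0,0,4,0,0,0,255,0,0,5,0,0,0,255,0,0,6,0,0,0,255,0,0,7,0,0,0])

```text
time_s: 11.65
ee_pos: [550.4, 174.0, 49.9]
eef_rot: [[0.231, -0.003, 0.973], [-0.973, -0.0, 0.231], [-0.0, -1.0, -0.003]]
ft_force: [-6.1, -0.5, 10.3]
finger_gap: 24.9
```

```bash
python3 - <<'E'
from h import *
s=telemetry.read_state(); print(s['ee_pos'],s['ft_force'],s['moment'])
i,d=snap('side'); cv2.imwrite('pics/s6.png',i)
W=np.zeros((500,800,3),np.uint8)
W[:,:]=cv2.resize(i[160:205,220:292],(800,500),interpolation=cv2.INTER_CUBIC); cv2.imwrite('pics/g6.png',W)
E
```

```text
[550.42030698 173.97401131  49.85621633] [-6.06224917 -0.46983975 10.28722361] [-0.24843107  1.03547624 -0.00967789]
```

View pics/g6.png

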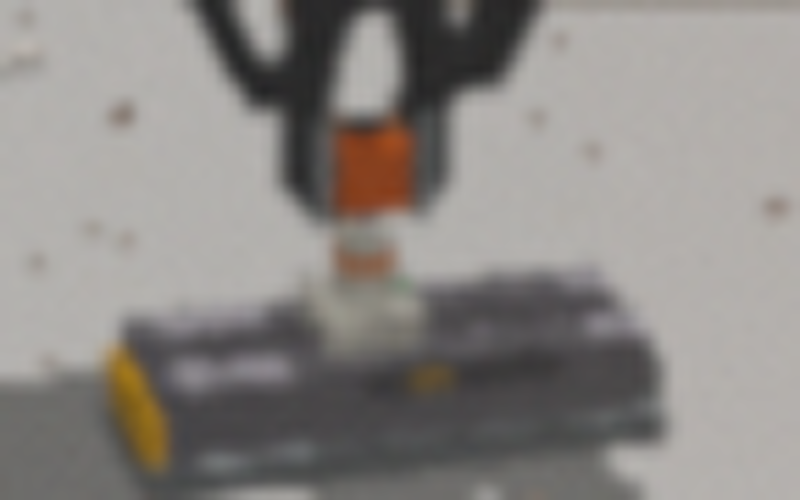

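The probe is sliding upright with its flange at (370,315) and the bar end mark at (430,378), knob fully down. I estimate about 8 mm to contact, so small steps from here.

Call:
carry_out(rows=[255,0,0,0.5,0,0,0,255,0,0,1,0,0,0,255,0,0,1,0,0,0])

```text
time_s: 12.0
ee_pos: [551.1, 174.1, 49.9]
eef_rot: [[0.231, -0.004, 0.973], [-0.973, -0.001, 0.231], [-0.0, -1.0, -0.004]]
ft_force: [-4.7, -1.1, 10.1]
finger_gap: 25.6
```

```bash
cat > f.py <<'E'
from h import *
F=[];M=[]
s=telemetry.read_state(); R=s['eef_rot']; print(s['time_s'],s['ee_pos'].round(2),'along',((s['ee_pos'][:2]-[557.7,176.1])@[.9728,.2317]).round(2),'F tool',(R.T@s['ft_force']).round(2),'M',s['moment'].round(2),R[2].round(4))
E
python3 f.py
```

```text
12.0 [551.07 174.13  49.86] along -6.91 F tool [ 1.000e-02 -1.003e+01 -4.890e+00] M [-0.29  0.94  0.01] [-2.0e-04 -1.0e+00 -3.8e-03]
```

Call:
carry_out(rows=[255,0,0,0.5,0,0,0,255,0,0,1,0,0,0,255,0,0,1,0,0,0])

```text
time_s: 12.3
ee_pos: [551.5, 174.2, 49.8]
eef_rot: [[0.231, -0.005, 0.973], [-0.973, -0.001, 0.231], [-0.0, -1.0, -0.005]]
ft_force: [-5.0, -1.0, 10.3]
finger_gap: 25.3
```

Call:
carry_out(rows=[255,0,0,0.5,0.15,0,0,255,0,0,1,0.3,0,0,255,0,0,1.5,0.3,0,0])

```text
time_s: 12.6
ee_pos: [552.3, 174.4, 49.8]
eef_rot: [[0.231, -0.001, 0.973], [-0.973, 0.0, 0.231], [-0.0, -1.0, -0.001]]
ft_force: [-5.3, -1.6, 9.3]
finger_gap: 25.1
```

Call:
carry_out(rows=[255,0,0,0.7,0,0,0,255,0,0,1.3,0.05,0,0,255,0,0,1.3,0.05,0,0])

```text
time_s: 12.9
ee_pos: [553.0, 174.6, 49.8]
eef_rot: [[0.231, -0.001, 0.973], [-0.973, 0.0, 0.231], [-0.0, -1.0, -0.001]]
ft_force: [-5.1, -1.1, 9.6]
finger_gap: 25.2
```

Call:
carry_out(rows=[255,0,0,0.7,0,0,0,255,0,0,1.4,0.05,0,0,255,0,0,1.4,0.05,0,0])

```text
time_s: 13.2
ee_pos: [553.8, 174.8, 49.8]
eef_rot: [[0.231, -0.001, 0.973], [-0.973, -0.0, 0.231], [-0.0, -1.0, -0.001]]
ft_force: [-5.3, -1.4, 9.2]
finger_gap: 25.4
```

Call:
carry_out(rows=[255,0,0,0.7,0,0,0,255,0,0,1.4,0.05,0,0,255,0,0,1.4,0.05,0,0])

```text
time_s: 13.5
ee_pos: [554.7, 175.0, 49.8]
eef_rot: [[0.231, -0.001, 0.973], [-0.973, -0.0, 0.231], [-0.0, -1.0, -0.001]]
ft_force: [-4.9, -1.1, 10.6]
finger_gap: 25.3
```

Call:
carry_out(rows=[255,0,0,0.6,0,0,0,255,0,0,1.2,0.05,0,0,255,0,0,1.2,0.05,0,0])

```text
time_s: 13.8
ee_pos: [555.3, 175.1, 49.8]
eef_rot: [[0.231, -0.001, 0.973], [-0.973, -0.0, 0.231], [-0.0, -1.0, -0.001]]
ft_force: [-5.0, -0.6, 10.1]
finger_gap: 25.2
```

Call:
carry_out(rows=[255,0,0,0.6,0,0,0,255,0,0,1.2,0.05,0,0,255,0,0,1.2,0.05,0,0])

```text
time_s: 14.1
ee_pos: [555.8, 175.3, 49.7]
eef_rot: [[0.231, -0.001, 0.973], [-0.973, -0.0, 0.231], [-0.0, -1.0, -0.001]]
ft_force: [-5.1, -1.6, 10.1]
finger_gap: 25.0
```

Call:
carry_out(rows=[255,0,0,0.6,0,0,0,255,0,0,1.2,0.05,0,0,255,0,0,1.2,0.05,0,0])

```text
time_s: 14.4
ee_pos: [556.5, 175.5, 49.7]
eef_rot: [[0.231, -0.001, 0.973], [-0.973, -0.0, 0.231], [-0.0, -1.0, -0.001]]
ft_force: [-5.7, -1.6, 10.4]
finger_gap: 25.2
```

Call:
carry_out(rows=[255,0,0,0.5,0,0,0,255,0,0,1,0.05,0,0,255,0,0,1,0.05,0,0])

```text
time_s: 14.7
ee_pos: [556.9, 175.6, 49.7]
eef_rot: [[0.231, -0.001, 0.973], [-0.973, -0.0, 0.231], [-0.0, -1.0, -0.001]]
ft_force: [-5.2, -1.1, 9.6]
finger_gap: 25.5
```

Call:
carry_out(rows=[255,0,0,0.5,0,0,0,255,0,0,1,0.05,0,0,255,0,0,1,0.05,0,0])

```text
time_s: 15.0
ee_pos: [557.4, 175.7, 49.7]
eef_rot: [[0.231, -0.001, 0.973], [-0.973, -0.0, 0.231], [-0.0, -1.0, -0.001]]
ft_force: [-5.0, -1.3, 9.6]
finger_gap: 25.2
```

Call:
carry_out(rows=[255,0,0,0.5,0,0,0,255,0,0,1,0.05,0,0,255,0,0,1,0.05,0,0])

```text
time_s: 15.3
ee_pos: [557.8, 175.8, 49.7]
eef_rot: [[0.231, -0.001, 0.973], [-0.973, -0.0, 0.231], [-0.0, -1.0, -0.001]]
ft_force: [-5.3, -1.5, 10.2]
finger_gap: 25.1
```

Call:
carry_out(rows=[255,0,0,0.5,0,0,0,255,0,0,1,0.05,0,0,255,0,0,1,0.05,0,0])

```text
time_s: 15.6
ee_pos: [558.2, 175.9, 49.7]
eef_rot: [[0.231, -0.001, 0.973], [-0.973, -0.0, 0.231], [-0.0, -1.0, -0.002]]
ft_force: [-4.7, -1.3, 9.7]
finger_gap: 25.0
```

Call:
carry_out(rows=[255,0,0,0.6,0,0,0,255,0,0,1.2,0.08,0,0,255,0,0,1.2,0.08,0,0])

```text
time_s: 15.9
ee_pos: [558.8, 176.1, 49.7]
eef_rot: [[0.231, -0.001, 0.973], [-0.973, -0.0, 0.231], [-0.0, -1.0, -0.001]]
ft_force: [-4.8, -1.1, 9.8]
finger_gap: 25.3
```

Call:
carry_out(rows=[255,0,0,0.6,0,0,0,255,0,0,1.2,0.05,0,0,255,0,0,1.2,0.05,0,0])

```text
time_s: 16.2
ee_pos: [559.3, 176.2, 49.7]
eef_rot: [[0.231, -0.001, 0.973], [-0.973, -0.0, 0.231], [-0.0, -1.0, -0.001]]
ft_force: [-5.0, -1.9, 10.5]
finger_gap: 25.3
```

Call:
carry_out(rows=[255,0,0,0.6,0,0,0,255,0,0,1.2,0.05,0,0,255,0,0,1.2,0.05,0,0])

```text
time_s: 16.5
ee_pos: [559.6, 176.3, 49.6]
eef_rot: [[0.231, -0.002, 0.973], [-0.973, -0.0, 0.231], [-0.0, -1.0, -0.002]]
ft_force: [-6.5, -1.4, 11.5]
finger_gap: 25.4
```

Call:
carry_out(rows=[255,0,0,0.4,0,0,0,255,0,0,0.8,0.05,0,0,255,0,0,0.8,0.05,0,0])

```text
time_s: 16.8
ee_pos: [559.6, 176.3, 49.5]
eef_rot: [[0.231, -0.003, 0.973], [-0.973, -0.001, 0.231], [0.0, -1.0, -0.003]]
ft_force: [-6.1, -1.9, 11.7]
finger_gap: 25.1
```

Call:
carry_out(rows=[255,0,-0.1,0.5,0.1,0,0,255,0,-0.2,1,0.15,0,0,255,0,-0.2,1,0.15,0,0])

```text
time_s: 17.1
ee_pos: [559.6, 176.3, 49.6]
eef_rot: [[0.231, -0.002, 0.973], [-0.973, -0.0, 0.231], [0.0, -1.0, -0.002]]
ft_force: [-6.9, -2.0, 9.8]
finger_gap: 25.6
```

No advance under three pushes, and the force along the slide rises from 5.3 to 7.2 N. The shank is touching the bar, at +1.9 mm along the block. Letting the knob up slowly.

Call:
carry_out(rows=[255,0,-0.5,-0.2,0,0,0,255,0,-1.2,-0.3,0,0,0,255,0,-2,-0.3,0,0,0,255,0,-3,-0.3,0,0,0,255,0,-4,-0.3,0,0,0,255,0,-4,-0.3,0,0,0])

```text
time_s: 17.7
ee_pos: [559.5, 176.2, 53.8]
eef_rot: [[0.231, -0.001, 0.973], [-0.973, -0.0, 0.231], [0.0, -1.0, -0.001]]
ft_force: [-2.5, -0.8, 8.1]
finger_gap: 25.0
```

Call:
carry_out(rows=[255,0,-0.4,0,0,0,0,255,0,-0.8,0,0,0,0,255,0,-0.8,0,0,0,0])

```text
time_s: 18.0
ee_pos: [559.5, 176.2, 54.7]
eef_rot: [[0.231, -0.001, 0.973], [-0.973, -0.0, 0.231], [0.0, -1.0, -0.001]]
ft_force: [-2.0, -0.4, 8.0]
finger_gap: 25.4
```

Call:
carry_out(rows=[255,0,-0.25,0,0,0,0,255,0,-0.5,0,0,0,0,255,0,-0.5,0,0,0,0])

```text
time_s: 18.3
ee_pos: [559.5, 176.2, 55.2]
eef_rot: [[0.231, -0.001, 0.973], [-0.973, -0.0, 0.231], [0.0, -1.0, -0.001]]
ft_force: [-2.0, 0.2, 6.4]
finger_gap: 25.4
```

```bash
python3 f.py
```

```text
18.3 [559.48 176.2   55.22] along 1.75 F tool [-0.68 -6.4  -1.87] M [-0.15  0.46 -0.05] [ 1.0e-04 -1.0e+00 -1.4e-03]
```

Call:
carry_out(rows=[255,0,-0.2,0,0,0,0,255,0,-0.4,0,0,0,0,255,0,-0.4,0,0,0,0])

```text
time_s: 18.6
ee_pos: [559.5, 176.2, 55.6]
eef_rot: [[0.231, -0.001, 0.973], [-0.973, -0.0, 0.231], [0.0, -1.0, -0.001]]
ft_force: [-2.2, 1.0, 6.6]
finger_gap: 25.1
```

Call:
carry_out(rows=[255,0,-0.2,0,0,0,0,255,0,-0.4,0,0,0,0,255,0,-0.4,0,0,0,0])

```text
time_s: 18.9
ee_pos: [559.4, 176.2, 55.8]
eef_rot: [[0.232, -0.001, 0.973], [-0.973, -0.0, 0.232], [0.0, -1.0, -0.001]]
ft_force: [-1.1, 0.4, 1.3]
finger_gap: 25.2
```

The load came off at about 55.7, which puts the plunger at about 8.6 mm: properly closed on the bar, since the lip alone would catch at about 52. Releasing.

Call:
carry_out(rows=[165,0,0,0,0,0,0,150,0,0,0,0,0,0,110,0,0,0,0,0,0,75,0,0,0,0,0,0,75,0,0,0,0,0,0,75,0,0,0,0,0,0], grip_force=20)

```text
time_s: 19.5
ee_pos: [559.4, 176.2, 55.8]
eef_rot: [[0.231, -0.001, 0.973], [-0.973, -0.0, 0.231], [0.0, -1.0, -0.001]]
ft_force: [0.0, 0.4, -0.7]
finger_gap: 60.1
```

Call:
carry_out(rows=[75,0,-5,0,0,0,0,75,0,-20,0,0,0,0,75,0,-50,0,0,0,0,75,0,-90,0,0,0,0,75,0,-130,0,0,0,0,75,40,-150,0,0,0,0,75,80,-150,0,0,0,0,75,120,-150,0,0,0,0,75,160,-150,0,0,0,0,75,200,-150,0,0,0,0,75,240,-150,0,0,0,0,75,280,-150,0,0,0,0,75,300,-150,0,0,0,0,75,300,-150,0,0,0,0])

```text
time_s: 20.9
ee_pos: [629.4, -118.0, 205.9]
eef_rot: [[0.229, -0.001, 0.973], [-0.973, -0.001, 0.229], [0.001, -1.0, -0.001]]
ft_force: [0.2, 0.9, 0.5]
finger_gap: 60.7
```

```bash
python3 - <<'E'
from h import *
W=np.zeros((500,800,3),np.uint8)
i,d=snap('side'); j,e=snap('top'); h=0
W[:,:500]=cv2.resize(i[150:205,225:280],(500,500),interpolation=cv2.INTER_CUBIC)
W[:,500:]=cv2.resize(j[165:225,185:221],(300,500),interpolation=cv2.INTER_CUBIC); cv2.imwrite('pics/g7.png',W)
for n,im,dd in(('side',i,d),('top',j,e)):
    hs=cv2.cvtColor(im,cv2.COLOR_BGR2HSV); m=(hs[...,0]<18)&(hs[...,1]>150)&(dd>0); v,u=np.nonzero(m); Q=world(n,np.c_[u,v],dd[v,u])
    k=(np.hypot(Q[:,0]-559,Q[:,1]-176)<40)&(Q[:,2]>80); print(n,k.sum(),np.percentile(Q[k],[2,50,98],axis=0).round(1).tolist())
    if n=='top':
        t=k&(Q[:,2]>np.percentile(Q[k][:,2],60)-3); print('top-face',Q[t].mean(0),cv2.minAreaRect(Q[t][:,:2].astype(np.float32)))
E
```

```text
side 48 [[546.5, 156.0, 98.5], [557.1, 164.5, 111.9], [568.3, 173.8, 121.7]]
top 47 [[546.5, 161.9, 98.7], [556.0, 170.7, 117.4], [572.9, 188.8, 121.4]]
top-face [559.93139876 174.84909158 118.25077462] ((559.7151489257812, 174.83572387695312), (24.036447525024414, 24.106281280517578), 11.826041221618652)
```

View pics/g7.png

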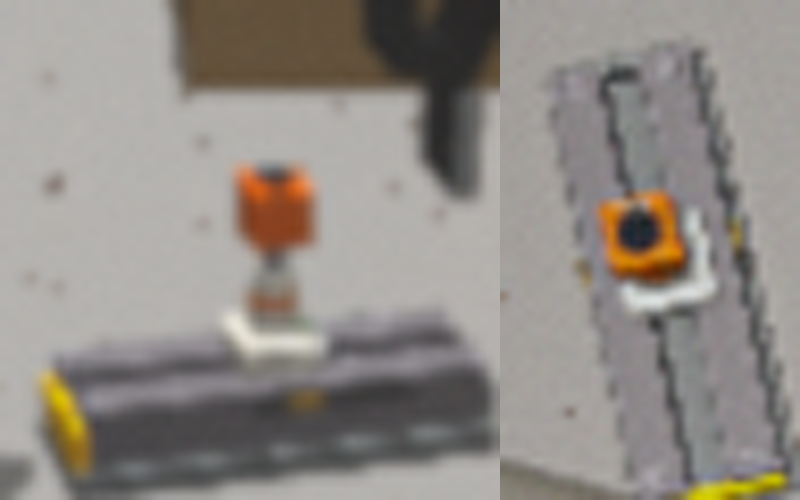

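```bash
python3 -c "
from h import *
print(workorder.hand_in())"
```

```text
the job is handed in; nothing more can be done
None
```

The probe is clipped onto the brass bar, let go, and standing upright on the rails. I handed the job in at about 21 s of the 51 s; it reports no verdict.

**What I did**
- I lifted the probe from its stand by the knob, set it down at the entry point and pushed the knob down about 14 mm.
- I slid it along until the shank touched the bar, about 2 mm to the grey-end side of the block's centre. There the slide force rose from 5.3 to 7.2 N and the probe stopped moving.
- I then let the knob up, and the load came off the gripper at a plunger reading of about 8.6 mm. I opened the fingers and moved the arm away.

**Last checks**
- **Hook:** the knob top is at about 118 to 119 mm. A proper catch should give 119 mm, a lip-only catch 116 and an open plunger 128.
- **Position:** the last pictures show the probe upright and astride the channel, about 2 mm off its middle line (6 mm is allowed). The knob is turned about 1.6° from the block's axis, within measuring error.
- **Other objects:** the scissors, marker and spool were never near the arm's path. I did not measure them again at the end.

**What disagreed**
- **Gripper height:** the fingertips in the pictures were about 32 mm higher than the reported tool position, so I went by the pictures. The fingers then closed to 25 mm on the 26 mm knob, which confirmed it.
- **Camera agreement:** the two cameras differ by about 4 mm in x, so I used their mean.
- **Drag while sliding:** about 5 N, against the roughly 3 N expected. I used the rise above that level to detect the touch.

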